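# Load the charged battery packs into the carrying tray in first-out order

## Task

The four tool battery packs on the charging station finished charging in order from left to right, as seen from the robot. Move them into the carrying tray in that order, keeping them upright all the way: the left-most pack goes into the bay next to the pink end block, the second from the left into the next bay, and so on, so that the right-most ends farthest from the pink block. Each pack must stand upright on the floor of its own bay.

Things in the scene. Friction and masses are not known exactly. Their poses are not given: they have to be found in the camera images.
- pack_red_mid (a point): red rechargeable tool battery: upright block 40 (x) x 46 (y) x 72 mm tall, 0.26 kg, black with red top and band. The point is its centre, 36 mm above its underside; z up. Starts standing in the cradle of its colour, yawed like it. Neighbours stand about 20 mm apart along y: grip it across x (40 mm), where both faces are free.
- pack_blue_mid (a point): blue rechargeable tool battery: upright block 40 (x) x 46 (y) x 72 mm tall, 0.26 kg, black with blue top and band. The point is its centre, 36 mm above its underside; z up. Starts standing in the cradle of its colour, yawed like it. Neighbours stand about 20 mm apart along y: grip it across x (40 mm), where both faces are free.
- pack_yellow_mid (a point): yellow rechargeable tool battery: upright block 40 (x) x 46 (y) x 72 mm tall, 0.26 kg, black with yellow top and band. The point is its centre, 36 mm above its underside; z up. Starts standing in the cradle of its colour, yawed like it. Neighbours stand about 20 mm apart along y: grip it across x (40 mm), where both faces are free.
- pack_green_mid (a point): green rechargeable tool battery: upright block 40 (x) x 46 (y) x 72 mm tall, 0.26 kg, black with green top and band. The point is its centre, 36 mm above its underside; z up. Starts standing in the cradle of its colour, yawed like it. Neighbours stand about 20 mm apart along y: grip it across x (40 mm), where both faces are free.
- cradle_red: fixed charging cradle with a red strip on its robot side; the red pack starts in it. The four stand 66 mm apart in a row along y on a grey station, colours in any order. Origin: centre of underside, 26 mm above the bench; floor 4 mm above it, rim 8 mm high, inside 58 (x) x 62 (y). x away from the robot, y to its left, within 0.4 rad of the world's.
- cradle_blue: fixed charging cradle with a blue strip on its robot side; the blue pack starts in it. The four stand 66 mm apart in a row along y on a grey station, colours in any order. Origin: centre of underside, 26 mm above the bench; floor 4 mm above it, rim 8 mm high, inside 58 (x) x 62 (y). x away from the robot, y to its left, within 0.4 rad of the world's.
- cradle_yellow: fixed charging cradle with a yellow strip on its robot side; the yellow pack starts in it. The four stand 66 mm apart in a row along y on a grey station, colours in any order. Origin: centre of underside, 26 mm above the bench; floor 4 mm above it, rim 8 mm high, inside 58 (x) x 62 (y). x away from the robot, y to its left, within 0.4 rad of the world's.
- cradle_green: fixed charging cradle with a green strip on its robot side; the green pack starts in it. The four stand 66 mm apart in a row along y on a grey station, colours in any order. Origin: centre of underside, 26 mm above the bench; floor 4 mm above it, rim 8 mm high, inside 58 (x) x 62 (y). x away from the robot, y to its left, within 0.4 rad of the world's.
- tray: dark wooden tray, 100 (x) x 340 mm (y), fixed, left or right of the station. Origin: centre of underside, on the bench. Four black-floored bays at x = 0, y = -99, -33, +33, +99 mm, each 58 (x) x 62 (y) inside, floor 12 mm above the origin, rim 8 mm above the floor. x away from the robot, y to its left, within 0.4 rad of the world's.
- tag: pink end block with an upright fin, 90 x 30 x 42 mm, fixed on one end of the tray. Origin: centre of its underside, at y = +153 or -153 mm, z = 12 mm in the tray's frame; which end changes from start to start.
There are look-alikes about, which are no part of the job. What is shaped like the part that bears pack_yellow_mid but white is not meant.

How it is judged:
By the outcome, as a careful person would: the job done as asked, in the order asked, and still so for the second after the job is handed in, with the robot touching nothing.
It also fails if it takes over 112 s, if anything falls off the work surface, if the arm or the gripper's body presses on something with over 40 N, if the wrist force passes 120 N, or if a joint passes its speed limit or range.

## Robot

A 7-joint arm with a two-finger parallel gripper is mounted at the origin on the work surface. World frame = base frame: x ahead of the robot, y to its left, z up, the work surface at z = 0. Lengths are in m, angles in degrees, forces in N, time in s.
With the tool pointing down it reaches from about 0.425 to 0.8 m from the base axis. Payload 8.3 kg.
Tool frame: the origin (TCP) lies at the centre of the arm's flange, where the gripper is bolted on; the fingertips stand 173 mm ahead of it and the grasp point (between the pads) lies 155 mm ahead of it; z points along the fingers, y is the line along which they close (so a half turn about z gives the same grasp; the last joint's range is limited). The gripper opens to 85 mm and grips with 20 to 120 N. Pads are 22 mm wide; open, the fingers measure 114 mm over their backs; the gripper's body (76 mm by 85 mm) begins 54 mm behind the grasp point. The pads swing forward as they close: fully open they stand 13 mm farther back than shut.
Start: joints at [-68.234, 21.967, 0.94, 78.501, -0.361, 79.538, -2.664], TCP at [0.268, 0.565, 0.405] pointing down, gripper open.
Joint ranges: [-169.22, 169.22], [-14.56, 117.87], [-87.37, 89.26], [10.42, 133.3], [-82.24, 262.24], [0.94, 117.77], [-172.7, 172.7]. Speed limits (degrees/s): [136.94, 136.94, 172.46, 172.46, 180, 180, 180].

## Interface

Orientations are given as [roll, pitch, yaw] about the fixed x, y, z axes, in that order (R = Rz(yaw) Ry(pitch) Rx(roll)).
In Python, from plant import manip gives the robot as it stands.
- The arm moves only by the tool play_rows, never from a script. Its argument "plan" is text: rows parted by semicolons, each of 6 numbers parted by spaces: the shift along the world's x, y, z scaled (see below), then the turn, a rotation vector about the world's x, y, z scaled (see below). In form: dx dy dz rx ry rz; .... A call has 1 to 20 rows; each row shifts and turns the commanded pose from where the row before left it; what a row does not reach is not made up. The controller multiplies each number of a shift by 0.1 m and each number of a turn by 45 degrees. A row lasts 1/8 s, in which the tool goes at most 62.5 mm and 10.7 degrees, less where a joint would pass 70% of its speed; a pose out of reach is approached as far as the arm can. A call with a number of a shift or a turn outside -1 to 1 is refused whole. A call with a gripper value outside its range is refused whole. "fingers" is the gripper command: -1 is shut, 1 is fully open, values between are in proportion, set as the call begins (left out, the last holds). The fingers move at their own pace and stop on an object; "force" is the grip in N (left out, the last holds). Time passes only in rows, so rows that do not move let the fingers close. It gives the time, the measured TCP pose, the force, the opening and the grip force at its end, in the units of the state.
- manip.observe(): the state, without advancing time (a new reading comes with each control period).
- manip.get_image(name): name is "side" or "top" or "wrist"; returns a dict with "pixels" (420x560x3 uint8, blue, green, red), "mtx" (3x3 intrinsics, pixels), "cam_to_world" (4x4, takes a point from camera to world coordinates). Camera axes: x right, y down, z forward; pixel columns grow to the right and rows downward; lengths in m; the calibration is good to about 2 mm. A picture is of the moment at which its call begins. There is no depth.
- manip.finish_job(): hands the job in; it is judged then, once.
The state is a dict: "clock": time; "joint_positions": joint angles; "joint_velocities": joint speeds; "joint_efforts": joint torques, N m; "tcp_pos": TCP position; "eef_rot": TCP orientation; "ft_force": force on the tool from outside, world axes, zero at the start; "ft_torque": the same for the moment, N m; "grip_width": finger opening in m; "gripper_force": force on a finger pad.
Only numpy, scipy, OpenCV 4.12 (cv2) and the standard library are available. Lean on these libraries where they do the work, as an engineer would, in place of code of your own. Each camera call takes 0.05 s, during which the arm holds its last target. There are 200 camera calls.

## Working session

There is one attempt and no reset: what is moved stays moved. The work goes in short steps, Python scripts to look and compute and a tool call to move; the robot and the scene stay as the last step left them, time stands still between calls to the robot, and variables do not carry over. Pictures are saved under pics/ and viewed, at most 14 in all, crops included, and the job is handed in when it is done.

Besides the shell and the picture viewer there is one more tool, called after "Emit:" in YAML: its name, and indented under it one key for each argument. play_rows: Moves the arm, as the interface text tells. Shifts and turns lie within -1 to 1; 1 stands for 0.1 m of shift or 45 degrees of turn. Its arguments: {"type":"object","properties":{"plan":{"type":"string"},"fingers":{"type":"number"},"force":{"type":"number"}},"required":["plan"]}

```bash
mkdir -p pics; ls; python3 - <<'E'
from plant import manip
import cv2,numpy as np
for n in ("top","side"):
    d=manip.get_image(n); cv2.imwrite(f"pics/{n}0.png",d["pixels"]); np.savez(f"{n}0.npz",**d)
    print(n,d["mtx"].round(1).tolist(),d["cam_to_world"].round(3).tolist())
s=manip.observe(); print({k:np.round(v,3).tolist() for k,v in s.items()})
E
```

```text
pics
top [[457.1, 0.0, 284.4], [0.0, 457.1, 215.3], [0.0, 0.0, 1.0]] [[0.016, -0.997, 0.082, 0.372], [-1.0, -0.014, 0.02, 0.002], [-0.019, -0.082, -0.996, 1.17], [0.0, 0.0, 0.0, 1.0]]
side [[428.1, 0.0, 280.7], [0.0, 428.1, 209.5], [0.0, 0.0, 1.0]] [[0.984, -0.117, 0.134, 0.35], [-0.178, -0.668, 0.722, -0.636], [0.005, -0.735, -0.678, 0.664], [0.0, 0.0, 0.0, 1.0]]
{'clock': 0.1, 'joint_positions': [-68.236, 22.012, 0.94, 78.554, -0.362, 79.538, -2.665], 'joint_velocities': [-0.056, -0.07, -0.058, -0.152, -0.141, 0.015, -0.021], 'joint_efforts': [0.004, -62.913, 0.848, -37.276, 0.017, 0.01, -0.0], 'tcp_pos': [0.268, 0.565, 0.404], 'eef_rot': [-179.899, 0.001, 154.633], 'ft_force': [-0.755, -0.238, 0.113], 'ft_torque': [-0.005, 0.02, -0.02], 'gripper_force': 0.0, 'grip_width': 0.085}
```

View pics/top0.png

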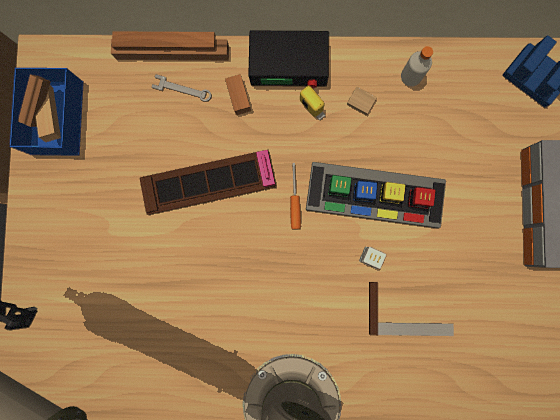

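View pics/side0.png

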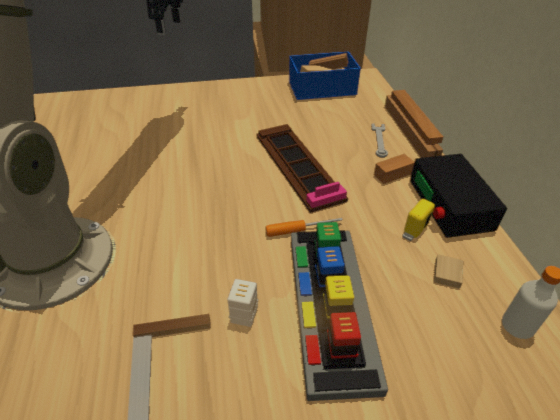

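The top view shows the packs from left to right: green (341,185), blue (367,190), yellow (395,191) and red (424,196). The tray is centred at (208,182), with the pink block on its right (-y) end at (265,168). The look-alike is the white pack at (373,257), which stands alone. The yellow-headed tool at (312,99) isn't in a cradle. The four packs meant are the ones in the grey station.

```bash
cat > lib.py <<'E'
import numpy as np,cv2
def ray(d,uv,z):
    T=d["cam_to_world"];uv=np.atleast_2d(np.float64(uv))
    r=np.c_[uv,np.ones(len(uv))]@np.linalg.inv(d["mtx"]).T@T[:3,:3].T
    return T[:3,3]+r*((z-T[2,3])/r[:,2])[:,None]
HUE={"red":[(0,6),(174,180)],"yellow":[(24,34)],"green":[(45,80)],"blue":[(105,118)],"pink":[(155,172)]}
def mask(img,c,s=130,v=60):
    h=cv2.cvtColor(img,cv2.COLOR_BGR2HSV);m=np.zeros(h.shape[:2],np.uint8)
    for a,b in HUE[c]: m|=cv2.inRange(h,(a,s,v),(b,255,255))
    return m
def blobs(m,amin=40):
    out=[]
    for c in cv2.findContours(m,cv2.RETR_EXTERNAL,cv2.CHAIN_APPROX_NONE)[0]:
        if cv2.contourArea(c)>=amin: out.append(c)
    return out
E
python3 - <<'E'
from lib import *
d=np.load("top0.npz");img=d["pixels"]
roi=np.zeros((420,560),np.uint8);roi[140:235,130:455]=255
for c in HUE:
    for b in blobs(mask(img,c)&roi):
        r=cv2.minAreaRect(b);z={True:.102,False:.03}[r[0][1]<203]
        if c=="pink": z=.054
        P=ray(d,cv2.boxPoints(r),z)[:,:2]
        print(c,np.round(r[0],1),"A",cv2.contourArea(b),"ctr",P.mean(0).round(4),"sides",np.linalg.norm(P[1]-P[0]).round(4),np.linalg.norm(P[2]-P[1]).round(4),"ang",round(r[2],1))
# tray bays
g=cv2.cvtColor(img,cv2.COLOR_BGR2HSV);print(img[185,[165,168,180,182,192,194]].tolist())
m=((img.max(2)<40).astype(np.uint8)*255)&roi;m[:,285:]=0
for b in blobs(m,150):
    r=cv2.minAreaRect(b);P=ray(d,cv2.boxPoints(r),.012)[:,:2]
    print("bay",np.round(r[0],1),P.mean(0).round(4),np.linalg.norm(P[1]-P[0]).round(4),np.linalg.norm(P[2]-P[1]).round(4),round(r[2],1))
cv2.imwrite("pics/crop.png",cv2.resize(np.hstack([img[140:225,135:285],img[150:235,300:450]]),None,fx=2.6,fy=2.6,interpolation=cv2.INTER_CUBIC))
E
```

```text
red [413.3 217.3] A 136.0 ctr [ 0.4653 -0.2964] sides 0.0196 0.0506 ang 7.1
red [423.8 196.1] A 331.0 ctr [ 0.5095 -0.3023] sides 0.042 0.0493 ang 6.3
yellow [387.  213.7] A 132.5 ctr [ 0.4735 -0.2312] sides 0.0194 0.0501 ang 7.6
yellow [394.2 191. ] A 267.0 ctr [ 0.5206 -0.2335] sides 0.0395 0.0458 ang 8.1
green [334.2 206.6] A 108.5 ctr [ 0.4894 -0.0998] sides 0.0178 0.0483 ang 7.1
green [340.4 184.1] A 284.5 ctr [ 0.5355 -0.1077] sides 0.039 0.0452 ang 8.1
blue [360.5 210.1] A 124.5 ctr [ 0.4815 -0.1655] sides 0.019 0.0491 ang 7.1
blue [366.  189.5] A 305.5 ctr [ 0.5234 -0.1676] sides 0.0469 0.0402 ang 90.0
pink [265.  168.1] A 359.5 ctr [0.5804 0.0737] sides 0.0295 0.089 ang 77.9
[[31, 34, 34], [42, 45, 46], [24, 39, 49], [28, 35, 58], [30, 34, 36], [29, 31, 36]]
bay [168.4 189.2] [0.5302 0.3234] 0.0595 0.0566 78.7
bay [193.8 183.6] [0.5456 0.2585] 0.0605 0.0556 77.9
bay [219.3 178.3] [0.5603 0.1934] 0.0607 0.0562 78.1
bay [244.4 172.6] [0.5758 0.1291] 0.06 0.055 77.9
```

View pics/crop.png

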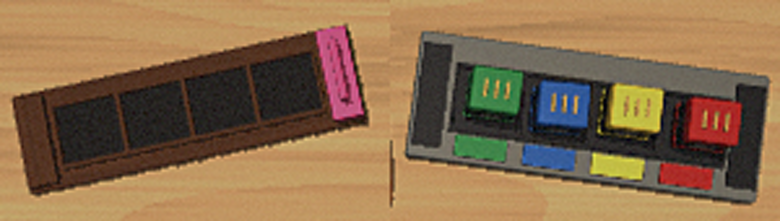

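The enlarged crop confirms the four packs in order: green, blue, yellow, red. The tray bays are clearly visible, with the pink block at the -y end.

- **Bays:** they measure about 60x56 mm at 66.5 mm pitch, which matches the description.
- **Yaws:** the station is at about -7.3° and the tray at about 13.2°, so the tool yaws are about 82.7° and 103.2°.
- **Bay assignment:** green goes to (.5758,.1291), blue to (.5603,.1934), yellow to (.5456,.2585) and red to (.5302,.3234).

Next I move above the green pack.

Emit:
play_rows:
  plan: "0.167 -0.42 -0.028 0 0 -0.2;0.167 -0.42 -0.028 0 0 -0.2;0.167 -0.42 -0.028 0 0 -0.2;0.167 -0.42 -0.028 0 0 -0.2;0.167 -0.42 -0.028 0 0 -0.2;0.167 -0.42 -0.028 0 0 -0.2;0.167 -0.42 -0.028 0 0 -0.2;0.167 -0.42 -0.028 0 0 -0.2;0.167 -0.42 -0.028 0 0 0;0.167 -0.42 -0.028 0 0 0;0.167 -0.42 -0.028 0 0 0;0.167 -0.42 -0.028 0 0 0;0.167 -0.42 -0.028 0 0 0;0.167 -0.42 -0.028 0 0 0;0.167 -0.42 -0.028 0 0 0;0.167 -0.42 -0.028 0 0 0;0 0 0 0 0 0;0 0 0 0 0 0"
  fingers: 1
  force: 45

```text
clock: 2.35
tcp_pos: [0.5348, -0.1069, 0.3594]
eef_rot: [-179.9, -0.0, 82.6]
ft_force: [-0.6, -0.3, 0.2]
grip_width: 0.0851
gripper_force: 0.0
```

```bash
python3 - <<'E'
from plant import manip
from lib import *
s=manip.observe();print(s["clock"],np.round(s["tcp_pos"],4),np.round(s["eef_rot"],2),np.round(s["joint_positions"],1))
d=manip.get_image("wrist");img=d["pixels"];cv2.imwrite("pics/w1.png",img)
print(d["cam_to_world"].round(3).tolist())
for c in ["green","blue","yellow","red"]:
    for b in blobs(mask(img,c),300):
        r=cv2.minAreaRect(b);P=ray(d,cv2.boxPoints(r),.102)[:,:2];e=P[1]-P[0]
        print(c,np.round(r[0]),P.mean(0).round(4),np.linalg.norm(e).round(4),np.linalg.norm(P[2]-P[1]).round(4),np.degrees(np.arctan2(e[1],e[0])).round(1))
E
```

```text
2.35 [ 0.5348 -0.1069  0.3594] [-1.7993e+02 -1.0000e-02  8.2620e+01] [-24.1  15.8  38.8  96.5 -10.3  71.5   9.6]
[[0.992, -0.123, -0.035, 0.544], [-0.128, -0.956, -0.265, -0.041], [-0.001, 0.267, -0.964, 0.329], [0.0, 0.0, 0.0, 1.0]]
green [284. 208.] [ 0.5383 -0.1069] 0.0383 0.0458 -7.3
green [237. 188.] [ 0.5044 -0.0862] 0.0143 0.0365 -5.3
blue [279. 278.] [ 0.526  -0.1659] 0.0383 0.0526 -3.9
blue [240. 250.] [ 0.4983 -0.136 ] 0.0149 0.0373 -7.3
yellow [286. 330.] [ 0.5255 -0.2155] 0.0384 0.0325 -7.3
yellow [242. 304.] [ 0.4921 -0.1855] 0.0151 0.0391 -4.4
yellow [522.  87.] [ 0.7122 -0.041 ] 0.0675 0.0418 36.4
```

View pics/w1.png

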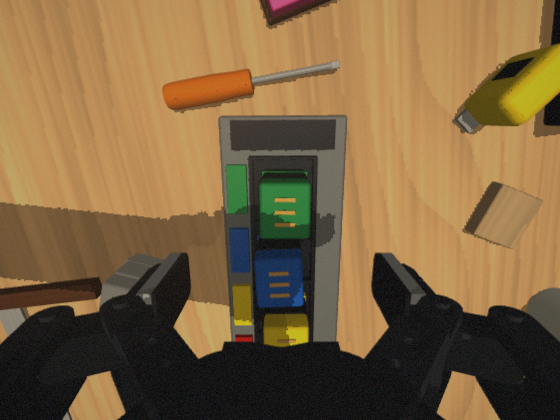

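The wrist view shows the green pack top at (284,208), which gives (.538,-.107). This agrees with the top view to within 3 mm. The fingers straddle the row with room on both sides, so I descend and then grip.

Emit:
play_rows:
  plan: "0.02 0 -0.3 0 0 0;0 0 -0.3 0 0 0;0 0 -0.3 0 0 0;0 0 -0.2 0 0 0;0 0 -0.2 0 0 0;0 0 0 0 0 0;0 0 0 0 0 0"

```text
clock: 3.28
tcp_pos: [0.5373, -0.1066, 0.2307]
eef_rot: [180.0, -0.0, 82.7]
ft_force: [0.4, -1.0, 0.7]
grip_width: 0.0856
gripper_force: 0.0
```

Emit:
play_rows:
  plan: "0 0 0 0 0 0;0 0 0 0 0 0;0 0 0 0 0 0;0 0 0 0 0 0;0 0 0 0 0 0;0 0 0 0 0 0;0 0 0 0 0 0;0 0 0 0 0 0"
  fingers: -1
  force: 45

```text
clock: 4.28
tcp_pos: [0.5372, -0.1073, 0.2304]
eef_rot: [180.0, -0.0, 82.6]
ft_force: [-1.1, 1.4, 6.2]
grip_width: 0.0396
gripper_force: 45.8
```

Emit:
play_rows:
  plan: "0 0 0.15 0 0 0;0 0 0.3 0 0 0;0 0 0.3 0 0 0;0 0 0.3 0 0 0;0.055 0.338 0 0 0 0.1;0.055 0.338 0 0 0 0.1;0.055 0.338 0 0 0 0.1;0.055 0.338 0 0 0 0.1;0.055 0.338 0 0 0 0.058;0.055 0.338 0 0 0 0;0.055 0.338 0 0 0 0;0 0 0 0 0 0;0 0 0 0 0 0"

```text
clock: 5.9
tcp_pos: [0.5755, 0.1296, 0.3346]
eef_rot: [-180.0, 0.0, 103.3]
ft_force: [0.6, -0.8, -2.1]
grip_width: 0.0397
gripper_force: 46.0
```

```bash
python3 - <<'E'
from plant import manip
from lib import *
s=manip.observe();print(s["clock"],np.round(s["tcp_pos"],4),np.round(s["eef_rot"],2))
d=manip.get_image("wrist");img=d["pixels"];cv2.imwrite("pics/w2.png",img)
E
```

```text
5.9 [0.5755 0.1296 0.3346] [-1.7996e+02  4.0000e-02  1.0328e+02]
```

View pics/w2.png

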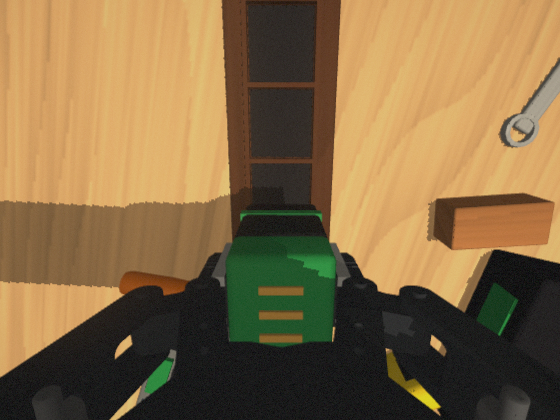

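The wrist view shows the green pack hanging upright and square over its bay, in line with the other bays ahead. I lower and release it.

Emit:
play_rows:
  plan: "0 0 -0.3 0 0 0;0 0 -0.3 0 0 0;0 0 -0.25 0 0 0;0 0 -0.2 0 0 0;0 0 -0.1 0 0 0;0 0 -0.06 0 0 0;0 0 0 0 0 0;0 0 0 0 0 0"

```text
clock: 6.95
tcp_pos: [0.5758, 0.1293, 0.2147]
eef_rot: [179.9, -0.0, 103.2]
ft_force: [0.4, -0.3, -3.1]
grip_width: 0.0393
gripper_force: 46.1
```

Emit:
play_rows:
  plan: "0 0 0 0 0 0;0 0 0 0 0 0;0 0 0 0 0 0;0 0 0 0 0 0;0 0 0 0 0 0;0 0 0 0 0 0"
  fingers: 1

```text
clock: 7.7
tcp_pos: [0.5754, 0.1294, 0.2138]
eef_rot: [-180.0, -0.0, 103.2]
ft_force: [-1.3, 0.1, 0.6]
grip_width: 0.0855
gripper_force: 0.0
```

Emit:
play_rows:
  plan: "0 0 0.2 0 0 0;0 0 0.3 0 0 0;0 0 0.3 0 0 0;0 0 0.41 0 0 0;0 0 0 0 0 0;0 0 0 0 0 0"

```text
clock: 8.45
tcp_pos: [0.5753, 0.1293, 0.3345]
eef_rot: [-180.0, -0.0, 103.2]
ft_force: [0.2, 0.4, 0.1]
grip_width: 0.0854
gripper_force: 0.0
```

```bash
cat > look.py <<'E'
import sys
from plant import manip
from lib import *
s=manip.observe();print(s["clock"],np.round(s["tcp_pos"],4),np.round(s["eef_rot"],2))
a=[manip.get_image(n)["pixels"] for n in ("top","side")]
cv2.imwrite("pics/"+sys.argv[1],np.hstack([cv2.resize(a[0][140:240,130:290],(480,300)),cv2.resize(a[1][100:220,230:358],(320,300))]))
E
python3 look.py p1.png
```

```text
8.45 [0.5753 0.1293 0.3345] [-1.7998e+02 -1.0000e-02  1.0325e+02]
```

View pics/p1.png

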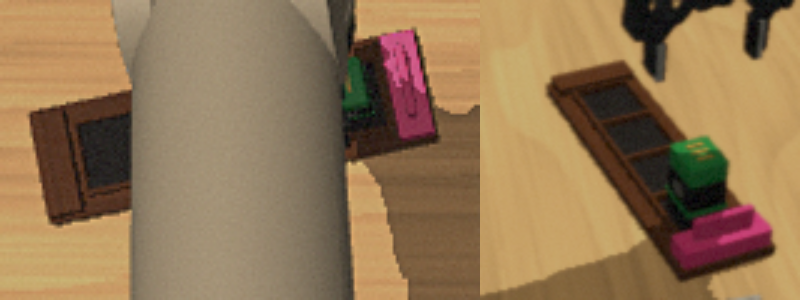

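Green stands upright in the bay next to the pink block. Next is blue, at (.525,-.167).

Emit:
play_rows:
  plan: "-0.063 -0.37 0 0 0 -0.1;-0.063 -0.37 0 0 0 -0.1;-0.063 -0.37 0 0 0 -0.1;-0.063 -0.37 0 0 0 -0.1;-0.063 -0.37 0 0 0 -0.058;-0.063 -0.37 0 0 0 0;-0.063 -0.37 0 0 0 0;-0.063 -0.37 0 0 0 0;0 0 0 0 0 0;0 0 -0.2 0 0 0;0 0 -0.3 0 0 0;0 0 -0.3 0 0 0;0 0 -0.24 0 0 0;0 0 0 0 0 0;0 0 0 0 0 0"

```text
clock: 10.42
tcp_pos: [0.5253, -0.167, 0.2318]
eef_rot: [179.9, 0.0, 82.6]
ft_force: [0.0, 0.2, 1.0]
grip_width: 0.0851
gripper_force: 0.0
```

Emit:
play_rows:
  plan: "0 0 0 0 0 0;0 0 0 0 0 0;0 0 0 0 0 0;0 0 0 0 0 0;0 0 0 0 0 0;0 0 0 0 0 0;0 0 0 0 0 0;0 0 0 0 0 0"
  fingers: -1

```text
clock: 11.42
tcp_pos: [0.5253, -0.1667, 0.2317]
eef_rot: [179.9, -0.0, 82.6]
ft_force: [-1.8, 1.2, 5.8]
grip_width: 0.0402
gripper_force: 45.0
```

Emit:
play_rows:
  plan: "0 0 0.15 0 0 0;0 0 0.3 0 0 0;0 0 0.3 0 0 0;0 0 0.3 0 0 0;0.039 0.4 0 0 0 0.1;0.039 0.4 0 0 0 0.1;0.039 0.4 0 0 0 0.1;0.039 0.4 0 0 0 0.1;0.039 0.4 0 0 0 0.058;0.039 0.4 0 0 0 0;0.039 0.4 0 0 0 0;0.039 0.4 0 0 0 0;0.039 0.4 0 0 0 0;0 0 0 0 0 0;0 0 0 0 0 0"

```text
clock: 13.3
tcp_pos: [0.5601, 0.1927, 0.3361]
eef_rot: [-180.0, 0.1, 103.2]
ft_force: [0.3, -0.4, -2.8]
grip_width: 0.0399
gripper_force: 45.1
```

Emit:
play_rows:
  plan: "0 0 -0.3 0 0 0;0 0 -0.3 0 0 0;0 0 -0.25 0 0 0;0 0 -0.2 0 0 0;0 0 -0.1 0 0 0;0 0 -0.07 0 0 0;0 0 0 0 0 0;0 0 0 0 0 0"

```text
clock: 14.3
tcp_pos: [0.5604, 0.1933, 0.2145]
eef_rot: [180.0, -0.0, 103.2]
ft_force: [1.0, -0.4, -1.5]
grip_width: 0.0398
gripper_force: 45.2
```

Emit:
play_rows:
  plan: "0 0 0 0 0 0;0 0 0 0 0 0;0 0 0 0 0 0;0 0 0 0 0 0;0 0 0 0 0 0;0 0 0 0 0 0;0 0 0.2 0 0 0;0 0 0.3 0 0 0;0 0 0.3 0 0 0;0 0 0.4 0 0 0"
  fingers: 1

```text
clock: 15.55
tcp_pos: [0.5598, 0.1933, 0.3342]
eef_rot: [-179.9, 0.0, 103.2]
ft_force: [1.1, 0.8, -0.0]
grip_width: 0.0857
gripper_force: 0.0
```

Emit:
play_rows:
  plan: "-0.04 -0.427 0 0 0 -0.1;-0.04 -0.427 0 0 0 -0.1;-0.04 -0.427 0 0 0 -0.1;-0.04 -0.427 0 0 0 -0.1;-0.04 -0.427 0 0 0 -0.058;-0.04 -0.427 0 0 0 0;-0.04 -0.427 0 0 0 0;-0.04 -0.427 0 0 0 0;-0.04 -0.427 0 0 0 0;-0.04 -0.427 0 0 0 0;0 0 0 0 0 0;0 0 0 0 0 0"

```text
clock: 17.05
tcp_pos: [0.5203, -0.2332, 0.3337]
eef_rot: [-180.0, -0.0, 82.6]
ft_force: [0.4, -0.1, -0.3]
grip_width: 0.0855
gripper_force: 0.0
```

```bash
python3 look.py p2.png; python3 - <<'E'
from plant import manip
from lib import *
d=manip.get_image("wrist");img=d["pixels"];cv2.imwrite("pics/w3.png",img)
for c in ["yellow","red"]:
    for b in blobs(mask(img,c),300):
        r=cv2.minAreaRect(b);P=ray(d,cv2.boxPoints(r),.102)[:,:2];e=P[1]-P[0]
        print(c,np.round(r[0]),P.mean(0).round(4),np.linalg.norm(e).round(4),np.linalg.norm(P[2]-P[1]).round(4),np.degrees(np.arctan2(e[1],e[0])).round(1))
E
```

```text
17.05 [ 0.5203 -0.2332  0.3337] [-1.7998e+02 -3.0000e-02  8.2630e+01]
yellow [284. 220.] [ 0.5235 -0.2333] 0.0389 0.0488 -7.2
yellow [232. 201.] [ 0.4899 -0.2147] 0.015 0.0371 -4.2
red [280. 306.] [ 0.5123 -0.2996] 0.0378 0.054 -7.2
red [235. 266.] [ 0.4839 -0.2632] 0.0149 0.0379 -4.3
```

View pics/p2.png

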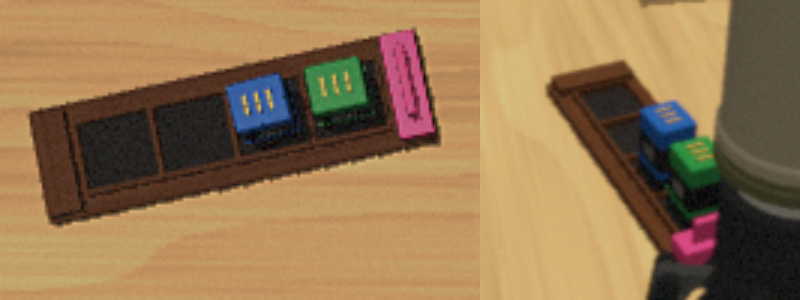

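View pics/w3.png

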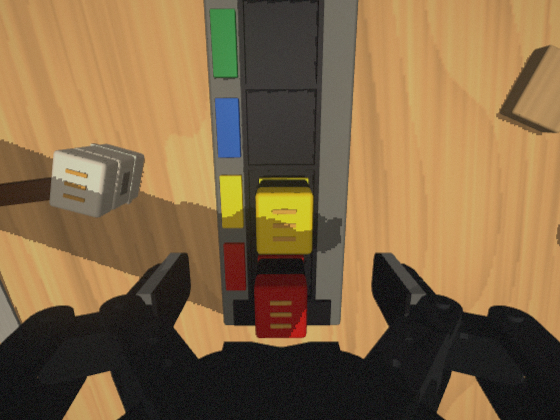

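Blue and green stand in their bays in the top view, blue at about (260,103) and green at (336,88) in the crop. The wrist view shows yellow at (284,220), in line with the grasp, red behind it at (280,306), and the white look-alike well clear at (95,180). I grip yellow at (.522,-.233).

Emit:
play_rows:
  plan: "0.02 0 -0.2 0 0 0;0 0 -0.3 0 0 0;0 0 -0.3 0 0 0;0 0 -0.23 0 0 0;0 0 0 0 0 0;0 0 0 0 0 0"

```text
clock: 17.95
tcp_pos: [0.5227, -0.2333, 0.2319]
eef_rot: [179.9, 0.0, 82.7]
ft_force: [0.6, 0.9, -0.1]
grip_width: 0.0853
gripper_force: 0.0
```

Emit:
play_rows:
  plan: "0 0 0 0 0 0;0 0 0 0 0 0;0 0 0 0 0 0;0 0 0 0 0 0;0 0 0 0 0 0;0 0 0 0 0 0;0 0 0 0 0 0;0 0 0 0 0 0"
  fingers: -1

```text
clock: 18.95
tcp_pos: [0.5224, -0.2337, 0.2315]
eef_rot: [179.9, -0.0, 82.6]
ft_force: [0.0, 0.5, 6.2]
grip_width: 0.0394
gripper_force: 46.0
```

Emit:
play_rows:
  plan: "0 0 0.15 0 0 0;0 0 0.3 0 0 0;0 0 0.3 0 0 0;0 0 0.3 0 0 0;0.0195 0.41 0 0 0 0.1;0.0195 0.41 0 0 0 0.1;0.0195 0.41 0 0 0 0.1;0.0195 0.41 0 0 0 0.1;0.0195 0.41 0 0 0 0.058;0.0195 0.41 0 0 0 0;0.0195 0.41 0 0 0 0;0.0195 0.41 0 0 0 0;0.0195 0.41 0 0 0 0;0.0195 0.41 0 0 0 0;0.0195 0.41 0 0 0 0;0.0195 0.41 0 0 0 0;0 0 0 0 0 0;0 0 0 0 0 0"

```text
clock: 21.2
tcp_pos: [0.5455, 0.2577, 0.3359]
eef_rot: [-180.0, 0.1, 103.2]
ft_force: [-0.8, -1.3, -2.6]
grip_width: 0.0396
gripper_force: 46.1
```

Emit:
play_rows:
  plan: "0 0 -0.3 0 0 0;0 0 -0.3 0 0 0;0 0 -0.25 0 0 0;0 0 -0.2 0 0 0;0 0 -0.1 0 0 0;0 0 -0.07 0 0 0;0 0 0 0 0 0;0 0 0 0 0 0"

```text
clock: 22.2
tcp_pos: [0.5458, 0.2583, 0.2145]
eef_rot: [180.0, -0.0, 103.2]
ft_force: [1.1, 0.3, -2.8]
grip_width: 0.0399
gripper_force: 46.2
```

Emit:
play_rows:
  plan: "0 0 0 0 0 0;0 0 0 0 0 0;0 0 0 0 0 0;0 0 0 0 0 0;0 0 0 0 0 0;0 0 0 0 0 0;0 0 0.2 0 0 0;0 0 0.3 0 0 0;0 0 0.3 0 0 0;0 0 0.4 0 0 0"
  fingers: 1

```text
clock: 23.45
tcp_pos: [0.5453, 0.2581, 0.3359]
eef_rot: [-180.0, 0.0, 103.2]
ft_force: [0.1, 0.3, 0.2]
grip_width: 0.0855
gripper_force: 0.0
```

Emit:
play_rows:
  plan: "-0.025 -0.4 0 0 0 -0.1;-0.025 -0.4 0 0 0 -0.1;-0.025 -0.4 0 0 0 -0.1;-0.025 -0.4 0 0 0 -0.1;-0.025 -0.4 0 0 0 -0.058;-0.025 -0.4 0 0 0 0;-0.025 -0.4 0 0 0 0;-0.025 -0.4 0 0 0 0;-0.025 -0.4 0 0 0 0;-0.025 -0.4 0 0 0 0;-0.025 -0.4 0 0 0 0;-0.025 -0.4 0 0 0 0;-0.025 -0.4 0 0 0 0;-0.025 -0.4 0 0 0 0;0 0 0 0 0 0;0 0 0 0 0 0"

```text
clock: 25.45
tcp_pos: [0.5105, -0.3016, 0.3342]
eef_rot: [180.0, -0.0, 82.6]
ft_force: [-0.1, 1.8, -0.2]
grip_width: 0.0856
gripper_force: 0.0
```

```bash
python3 - <<'E'
from plant import manip
from lib import *
d=manip.get_image("wrist");img=d["pixels"]
for c in ["red"]:
    for b in blobs(mask(img,c),300):
        r=cv2.minAreaRect(b);P=ray(d,cv2.boxPoints(r),.102)[:,:2];e=P[1]-P[0]
        print(c,np.round(r[0]),P.mean(0).round(4),np.linalg.norm(e).round(4),np.linalg.norm(P[2]-P[1]).round(4),np.degrees(np.arctan2(e[1],e[0])).round(1))
E
```

```text
red [282. 221.] [ 0.512  -0.3031] 0.039 0.0483 -7.4
red [233. 197.] [ 0.4811 -0.2815] 0.0149 0.037 -4.9
```

Red measures (.512,-.303), as expected. I descend and grip it.

Emit:
play_rows:
  plan: "0.01 -0.01 -0.2 0 0 0;0 0 -0.3 0 0 0;0 0 -0.3 0 0 0;0 0 -0.23 0 0 0;0 0 0 0 0 0;0 0 0 0 0 0"

```text
clock: 26.25
tcp_pos: [0.5119, -0.3024, 0.2313]
eef_rot: [180.0, 0.0, 82.7]
ft_force: [0.3, 0.3, 0.5]
grip_width: 0.0853
gripper_force: 0.0
```

Emit:
play_rows:
  plan: "0 0 0 0 0 0;0 0 0 0 0 0;0 0 0 0 0 0;0 0 0 0 0 0;0 0 0 0 0 0;0 0 0 0 0 0;0 0 0 0 0 0;0 0 0 0 0 0"
  fingers: -1

```text
clock: 27.25
tcp_pos: [0.5118, -0.3028, 0.2316]
eef_rot: [179.9, -0.0, 82.6]
ft_force: [-1.4, 0.8, 5.9]
grip_width: 0.0396
gripper_force: 46.3
```

Emit:
play_rows:
  plan: "0 0 0.15 0 0 0;0 0 0.3 0 0 0;0 0 0.3 0 0 0;0 0 0.3 0 0 0;0.012 0.417 0 0 0 0.1;0.012 0.417 0 0 0 0.1;0.012 0.417 0 0 0 0.1;0.012 0.417 0 0 0 0.1;0.012 0.417 0 0 0 0.058;0.012 0.417 0 0 0 0;0.012 0.417 0 0 0 0;0.012 0.417 0 0 0 0;0.012 0.417 0 0 0 0;0.012 0.417 0 0 0 0;0.012 0.417 0 0 0 0;0.012 0.417 0 0 0 0;0.012 0.417 0 0 0 0;0.012 0.417 0 0 0 0;0.012 0.417 0 0 0 0;0 0 0 0 0 0"

```text
clock: 29.75
tcp_pos: [0.5279, 0.3273, 0.3355]
eef_rot: [-179.9, -0.1, 103.6]
ft_force: [-0.3, -1.2, -3.0]
grip_width: 0.0396
gripper_force: 46.3
```

Emit:
play_rows:
  plan: "0 0 0 0 0 0;0 0 -0.3 0 0 0;0 0 -0.3 0 0 0;0 0 -0.25 0 0 0;0 0 -0.2 0 0 0;0 0 -0.1 0 0 0;0 0 -0.07 0 0 0;0 0 0 0 0 0;0 0 0 0 0 0"

```text
clock: 30.88
tcp_pos: [0.5298, 0.3229, 0.2145]
eef_rot: [179.9, -0.0, 103.2]
ft_force: [0.3, 0.6, -2.7]
grip_width: 0.0396
gripper_force: 46.2
```

Red is over the floor of its bay, so I release it, rise and back off to the right, clear of the camera views.

Emit:
play_rows:
  plan: "0 0 0 0 0 0;0 0 0 0 0 0;0 0 0 0 0 0;0 0 0 0 0 0;0 0 0 0 0 0;0 0 0 0 0 0;0 0 0.2 0 0 0;0 0 0.3 0 0 0;0 0 0.3 0 0 0;0 0 0.4 0 0 0"
  fingers: 1

```text
clock: 32.12
tcp_pos: [0.5293, 0.3226, 0.3359]
eef_rot: [-180.0, 0.0, 103.2]
ft_force: [0.2, 0.3, 0.0]
grip_width: 0.0856
gripper_force: 0.0
```

Emit:
play_rows:
  plan: "0 -0.4 0 0 0 0;0 -0.4 0 0 0 0;0 -0.4 0 0 0 0;0 -0.4 0 0 0 0;0 -0.4 0 0 0 0;0 -0.4 0 0 0 0;0 -0.4 0 0 0 0;0 -0.4 0 0 0 0;0 -0.4 0 0 0 0;0 -0.4 0 0 0 0;0 -0.4 0 0 0 0;0 -0.4 0 0 0 0;0 -0.4 0 0 0 0;0 -0.4 0 0 0 0;0 0 0 0 0 0;0 0 0 0 0 0"

```text
clock: 34.12
tcp_pos: [0.5297, -0.2369, 0.3348]
eef_rot: [179.9, -0.0, 103.2]
ft_force: [-0.4, 0.6, 1.0]
grip_width: 0.0857
gripper_force: 0.0
```

```bash
python3 look.py p4.png; python3 - <<'E'
from plant import manip
from lib import *
d=manip.get_image("top");img=d["pixels"];img[:, 290:]=0;img[:140]=0;img[235:]=0;img[:,:130]=0
for c in ["green","blue","yellow","red"]:
    for b in blobs(mask(img,c),100):
        r=cv2.minAreaRect(b);P=ray(d,cv2.boxPoints(r),.084)[:,:2]
        print(c,P.mean(0).round(4),np.linalg.norm(P[1]-P[0]).round(4),np.linalg.norm(P[2]-P[1]).round(4))
E
```

```text
34.125 [ 0.5297 -0.2369  0.3348] [ 1.7994e+02 -2.0000e-02  1.0323e+02]
green [0.574  0.1284] 0.0449 0.0383
blue [0.5592 0.1906] 0.045 0.0391
yellow [0.545 0.259] 0.0454 0.0379
red [0.5278 0.3184] 0.0492 0.0426
```

View pics/p4.png

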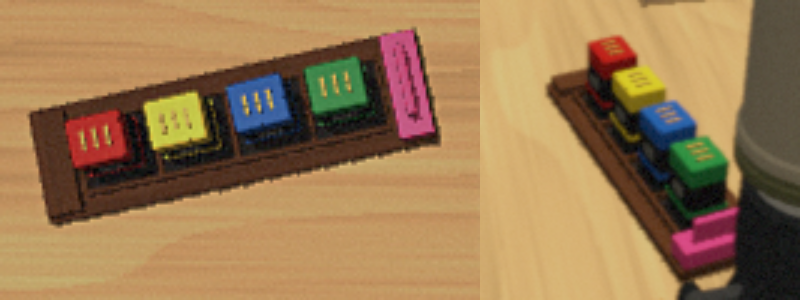

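All four packs stand upright in their bays. From the pink block outwards the order is green, blue, yellow, red, with the centres within 5 mm of the bay centres. I hand the job in.

```bash
python3 -c "
from plant import manip
print(manip.finish_job())"
```

```text
the job is handed in; nothing more can be done
None
```

The job is handed in: all four packs stand upright in the tray in the order green, blue, yellow, red from the pink block outwards, placed in about 34 s; the judge returned no verdict.

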